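# Turn a buckle plate over against the edge of the soldering tile

### The arm

A 6-joint arm with a two-finger parallel gripper is mounted at the origin on the work surface. World frame = base frame: x ahead of the robot, y to its left, z up, the work surface at z = 0. Lengths are in m, angles in rad, forces in N, time in s.
With the tool pointing down it reaches from about 0.3 to 0.775 m from the base axis. Payload 14.6 kg.
Tool frame: the origin (TCP) lies at the very end of the fingers, on their centre line; the grasp point (between the pads) lies 19 mm behind it; z points along the fingers, y is the direction in which the jaws open and shut (so a half turn about z gives the same grasp; the last joint's range is limited). The gripper opens to 94 mm and grips with 3 to 60 N. Pads are 16 mm wide; open, the fingers measure 119 mm over their backs; the gripper's body (75 mm by 177 mm) begins 78 mm behind the grasp point.
Start: joints at [-1.183, 0.3, 1.521, -0, 1.321, -0.067], TCP at [0.242, -0.494, 0.205] pointing down, gripper open.
Joint ranges: [-3.03, 3.03], [-0.79, 2.21], [0.23, 2.52], [-1.04, 4.18], [0, 3.07], [-2.55, 2.55]. Speed limits (rad/s): [2.22, 2.22, 2.57, 3.14, 3.14, 3.14].

### API

Orientations are given as [roll, pitch, yaw] about the fixed x, y, z axes, in that order (R = Rz(yaw) Ry(pitch) Rx(roll)).
In Python, from station import ctrl, eyes gives the robot as it stands.
- The arm moves only by the tool jog_arm, never from a script. Its argument "moves" is a list of rows, each a list of 3 entries, a list of its own where there are three numbers: the shift along the world's x, y, z in mm, then the turn, a rotation vector about the world's x, y, z in units of 5 degrees (1.0 is 5 degrees), then the finger opening in mm, from 0 to 94. In form: [[[tx, ty, tz], [wx, wy, wz], jaw], ...]. A call has 1 to 5 rows; each row is the pose to reach, as a shift and turn from the pose commanded when the call began; what a row does not reach only later rows make up. A row lasts 1/12 s, in which the tool goes at most 41.7 mm and 7.16 degrees, less where a joint would pass 70% of its speed; a pose out of reach is approached as far as the arm can. A call with a gripper value outside its range is refused whole. The fingers move at their own pace and stop on an object; "squeeze" is the grip in N (left out, the last holds). Time passes only in rows, so rows that repeat a pose let the fingers close. It gives the time, the measured TCP pose, the force and the opening at its end, in the units of the state.
- ctrl.get_obs(): the state, without advancing time (a new reading comes with each control period).
- eyes.camera(name): name is "side" or "top" or "wrist"; returns a dict with "frame" (480x640x3 uint8, red, green, blue), "vertical_fov" (degrees; the focal length in pixels is half the picture's height over the tangent of half this angle, whatever the lens; pixels are square), "cx", "cy" (the principal point, pixels), "eye" and "attitude" of the camera in the world; the wrist camera has in their place "hand_eye" (4x4, takes a point from camera to tool coordinates, whose origin is the TCP and whose axes are the flange's). Camera axes: x right, y down, z forward; pixel columns grow to the right and rows downward; lengths in m; the calibration is good to about 2 mm. The wrist camera is an equidistant fisheye: a pixel r from the principal point sees the ray r / f radians off the axis. A picture is of the moment at which its call begins: read the wrist's pose just before it. There is no depth.
- ctrl.hand_in(): hands the job in, once; it reports no verdict.
The state is a dict: "time_s": time; "qpos": joint angles; "joint_vel": joint speeds; "tau": joint torques, N m; "ee_pos": TCP position; "eef_rot": TCP orientation; "force": force on the tool from outside, world axes, zero at the start; "moment": the same for the moment, N m; "grip_width": finger opening in m.
Only numpy, scipy, OpenCV 4.12 (cv2) and the standard library are available. Lean on these libraries where they do the work, as an engineer would, in place of code of your own. Each camera call takes 0.05 s, during which the arm holds its last target.

### The job

The back of the cast buckle plate is to be soldered next, so turn the plate over. Using only the fingertips, without gripping or lifting it, push it along the bench against the front edge of the soldering tile, tip it up on edge there and push it on over, so that it comes to rest flat on the tile with its decorated face down and its back up; its border may overhang the tile's front edge. Leave the other things where they are.

Things in the scene. Friction and masses are not known exactly. Their poses are not given: they have to be found in the camera images.
- plate: Loose cast white-metal buckle plate, 0.13-0.25 kg, decorated face up. Rim 64 (own x) x 80 (own y) x 4 mm thick, over a centred raised back 52 x 68 x 7 mm: 11 mm thick in all, the rim overhangs by 6 mm, 7 mm above the bench. Origin: centre of the underside (the back). Own z: out of the face; own x: roughly towards the tile, 2 to 43 mm from it. Metal slips moderately on bench and tile.
- rim (a point): Middle of the plate's 80 mm long side that faces the robot, half-way up the rim (32 mm from the plate's centre, 9 mm above the bench); axes as the plate's. With the opposite side stopped by the tile, a fingertip pressing on the rim (about 12 N) raises this side by friction as it moves up, if its end stays below the rim.
- tile: Pale soldering tile, fixed to the bench: a plain slab 120 mm (own x) by 180 mm (own y) by 13 mm high. Origin: centre of its underside, on the bench (z = 0). Own x points away from the robot (turned up to 0.3 rad). Its upright front face, towards robot and plate, lies 60 mm from the origin along own -x.
- ring: Brass finger ring, loose, 23 mm across, 6 mm high, lying flat on the rear third of the tile. Leave alone. Origin: centre of its underside.
- disc: Copper disc, loose, 40 mm across, 4 mm thick, lying on the bench left of the plate. Leave alone. Origin: centre of its underside.
- handpiece: Steel rotary handpiece, loose, 175 mm long along own x, 22 mm thick, lying on the bench right of the plate. Leave alone. Origin: underside, 75 mm from its thick end (own -x).
- jar: Amber glass jar with black lid, loose, 44 mm across, 50 mm high, standing right of the tile. Leave alone. Origin: centre of its underside.
- pliers: Pliers with orange handles, loose, 150 mm long along own x, 12 mm thick, lying left of the tile. Leave alone. Origin: underside, near the pivot.
- hammer: Hammer, loose, 200 mm long along own x, lying on the bench well left of the plate. Leave alone. Origin: underside, near mid-length.
Mind the look-alikes: they are no part of the job. What is meant by the plate is not black, and is the larger of those in its own colour. Of the things shaped like the tile, the white one is meant.

How it is judged:
By the outcome, as a careful person would: the job done as asked, in the order asked, and still so for the second after the job is handed in, with the robot touching nothing.
It also fails if it takes over 58 s, if anything falls off the work surface, if the arm or the gripper's body presses on something with over 40 N, if the wrist force passes 120 N, or if a joint passes its speed limit or range.

## Working session

There is one attempt and no reset: what is moved stays moved. The work goes in short steps, Python scripts to look and compute and a tool call to move; the robot and the scene stay as the last step left them, time stands still between calls to the robot, and variables do not carry over. Pictures are saved under pics/ and viewed, and the job is handed in when it is done.

Besides the shell and the picture viewer there is one more tool, called after ">>>" as name([rows], argument=value, ...), one row to a line, values as JSON. jog_arm: Moves the arm, as the interface text tells. Its arguments: {"type":"object","properties":{"moves":{"type":"array","items":{"type":"array"}},"squeeze":{"type":"number"}},"required":["moves"]}

```bash
mkdir -p pics; ls; python3 - <<'E'
from station import ctrl, eyes
import cv2
print(ctrl.get_obs())
for n in ["side","top"]:
    c=eyes.camera(n); print(n,{k:v for k,v in c.items() if k!="frame"})
    cv2.imwrite(f"pics/{n}0.png",c["frame"][:,:,::-1])
    import pickle; pickle.dump(c,open(f"pics/{n}0.pkl","wb"))
E
```

```text
pics
{'time_s': 0.0, 'qpos': array([-1.18257176e+00,  3.00493637e-01,  1.52159972e+00, -2.89529494e-06,
        1.32067983e+00, -6.65795310e-02]), 'joint_vel': array([ 0.00130013,  0.00017195,  0.00054188,  0.00049476, -0.00202206,
       -0.00106319]), 'tau': array([ 2.17616471e-03, -5.31791389e+01, -3.52732801e+01,  7.08642486e-02,
        2.43728334e-02, -1.34745628e-04]), 'ee_pos': array([ 0.24151337, -0.49384085,  0.20486608]), 'eef_rot': array([-3.14041455e+00, -7.57432635e-05,  4.54804774e-01]), 'force': array([ 0.14452868,  0.43523555, -0.76717789]), 'moment': array([ 0.0109503 , -0.00197911, -0.01645954]), 'grip_width': 0.09392814557840119}
side {'vertical_fov': 49.2749878655242, 'cx': 317.57035777768647, 'cy': 238.1593552118157, 'eye': array([0.52441151, 0.65181946, 0.62299957]), 'attitude': array([-2.27008359, -0.00891911, -3.04820614])}
top {'vertical_fov': 56.97035262680003, 'cx': 314.80658283365, 'cy': 241.6420819418433, 'eye': array([ 0.39976091, -0.02784898,  0.95259648]), 'attitude': array([-2.93804781e+00, -2.80681816e-03, -1.42282211e+00])}
```

View pics/top0.png

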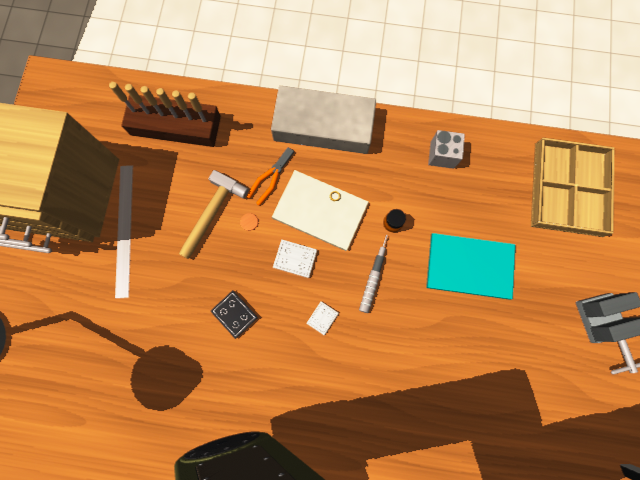

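View pics/side0.png

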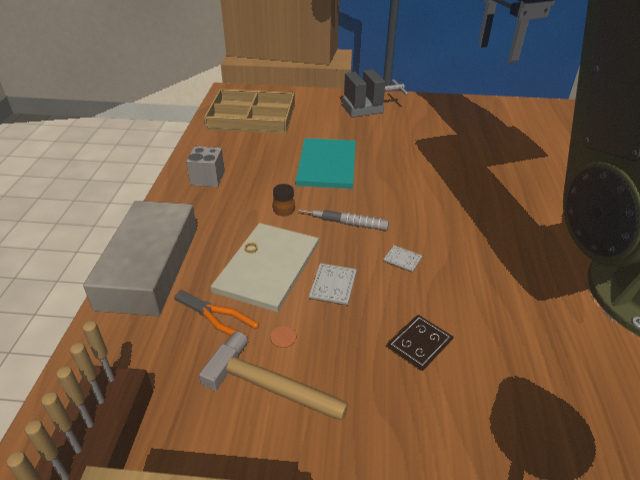

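The top view shows the white tile at about (320,210), the plate at about (295,258) and the handpiece at about (374,275). The small white look-alike is at (322,318), the black one at (234,314).

```bash
cat > h.py <<'E'
import numpy as np, cv2, pickle
from scipy.spatial.transform import Rotation as Ro
def rays(c,uv):
    uv=np.atleast_2d(uv).astype(float); f=240/np.tan(np.radians(c["vertical_fov"])/2)
    d=np.c_[(uv[:,0]-c["cx"])/f,(uv[:,1]-c["cy"])/f,np.ones(len(uv))]
    return d@Ro.from_euler('xyz',c["attitude"]).as_matrix().T
def onz(c,uv,z):
    d=rays(c,uv); e=np.array(c["eye"]); return (e+d*((z-e[2])/d[:,2])[:,None])[:,:2]
def proj(c,P):
    P=np.atleast_2d(P); f=240/np.tan(np.radians(c["vertical_fov"])/2)
    q=(P-c["eye"])@Ro.from_euler('xyz',c["attitude"]).as_matrix()
    return np.c_[c["cx"]+f*q[:,0]/q[:,2],c["cy"]+f*q[:,1]/q[:,2]]
def blob(c,seed,smax=70,vmin=150):
    hsv=cv2.cvtColor(c["frame"],cv2.COLOR_RGB2HSV)
    m=((hsv[...,1]<smax)&(hsv[...,2]>vmin)).astype(np.uint8)
    n,l=cv2.connectedComponents(m)
    k=l[seed[1]-4:seed[1]+5,seed[0]-4:seed[0]+5]; k=np.bincount(k[k>0]).argmax()
    cs,_=cv2.findContours((l==k).astype(np.uint8),cv2.RETR_EXTERNAL,cv2.CHAIN_APPROX_NONE)
    return max(cs,key=cv2.contourArea)[:,0,:]
def rect(c,seed,z,**k):
    ct=blob(c,seed,**k); w=onz(c,ct,z)
    r=cv2.minAreaRect((w*1000).astype(np.float32)); return r,cv2.boxPoints(r)
E
python3 - <<'E'
from h import *
t=pickle.load(open("pics/top0.pkl","rb")); s=pickle.load(open("pics/side0.pkl","rb"))
for nm,c,seeds in(("top",t,((320,225),(295,262))),("side",s,((270,272),(333,288)))):
    for sd,z in zip(seeds,(.013,.011)):
        for sm,vm in ((70,150),(50,130),(90,110)):
            try:
                r,b=rect(c,sd,z,smax=sm,vmin=vm); print(nm,z,sm,r,b.round(1).tolist())
            except Exception as e: print(nm,e)
for p,zz in (((335,197),.016),((386,240),.011),((365,306),.011),((396,216),.05),((249,222),.004)): print(p,onz(t,p,zz))
E
```

```text
top 0.013 70 ((666.032958984375, -1.3581085205078125), (179.0144500732422, 120.57093811035156), 74.25615692138672) [[583.7000122070312, -71.0999984741211], [699.7999877929688, -103.9000015258789], [748.2999877929688, 68.4000015258789], [632.2999877929688, 101.0999984741211]]
top 0.013 50 ((666.2772827148438, -1.9417800903320312), (177.4744415283203, 117.95220947265625), 74.26045989990234) [[585.4000244140625, -71.4000015258789], [699.0, -103.30000305175781], [747.0999755859375, 67.5], [633.5999755859375, 99.5]]
top 0.013 90 ((665.5601806640625, -1.8036270141601562), (180.01731872558594, 121.44377136230469), 74.18528747558594) [[582.5999755859375, -71.9000015258789], [699.5, -105.0], [748.5, 68.19999694824219], [631.7000122070312, 101.30000305175781]]
top 0.011 70 ((550.288818359375, 35.65707778930664), (80.81140899658203, 63.83565902709961), 82.052978515625) [[513.0999755859375, 0.10000000149011612], [576.2999877929688, -8.800000190734863], [587.5, 71.30000305175781], [524.2999877929688, 80.0999984741211]]
top 0.011 50 ((550.2418823242188, 35.92530822753906), (80.18665313720703, 63.3
[... 1472 characters left out ...]
011 50 ((551.0921020507812, 37.226600646972656), (80.86685180664062, 63.95706558227539), 82.09527587890625) [[513.9000244140625, 1.600000023841858], [577.2000122070312, -7.199999809265137], [588.2999877929688, 72.9000015258789], [525.0, 81.69999694824219]]
side 0.011 90 ((551.1886596679688, 37.83970260620117), (84.58936309814453, 64.97286987304688), 82.04560089111328) [[513.2000122070312, 0.4000000059604645], [577.5, -8.5], [589.2000122070312, 75.19999694824219], [524.9000244140625, 84.19999694824219]]
(335, 197) [[ 0.69752464 -0.03121144]]
(386, 240) [[ 0.61891882 -0.15451261]]
(365, 306) [[ 0.47084892 -0.12705602]]
(396, 216) [[ 0.66439921 -0.16418083]]
(249, 222) [[0.6161145  0.14869802]]
```

>>> jog_arm([
  [[254,544,-80],[0,0,-8.37],40],
  [[254,544,-80],[0,0,-8.37],40],
  [[254,544,-80],[0,0,-8.37],40],
  [[254,544,-80],[0,0,-8.37],40],
  [[254,544,-80],[0,0,-8.37],40],
], squeeze=20)

```text
time_s: 0.52
ee_pos: [0.3247, -0.3159, 0.1791]
eef_rot: [-3.141, 0.0, -0.14]
force: [0.7, 0.1, -0.3]
grip_width: 0.0643
```

```bash
python3 - <<'E'
from h import *
t=pickle.load(open("pics/top0.pkl","rb"))
for sd in ((322,315),):
    r,b=rect(t,sd,.008); print(r,b.round(0).tolist())
print(onz(t,[(258,316),(233,291)],.01))
E
```

```text
((433.4369201660156, -41.21860122680664), (44.283721923828125, 54.835723876953125), 64.51385498046875) [[399.0, -49.0], [449.0, -73.0], [468.0, -33.0], [418.0, -9.0]]
[[0.41702788 0.09279678]
 [0.46086471 0.15442514]]
```

>>> jog_arm([
  [[171,366,-49],[0,0,-1.56],40],
  [[171,366,-49],[0,0,-1.56],40],
  [[171,366,-49],[0,0,-1.56],40],
  [[171,366,-49],[0,0,-1.56],40],
  [[171,366,-49],[0,0,-1.56],40],
])

```text
time_s: 0.93
ee_pos: [0.41, -0.1334, 0.1549]
eef_rot: [3.142, 0.0, -0.271]
force: [0.7, -1.0, 0.4]
grip_width: 0.0401
```

>>> jog_arm([
  [[86,184,-60],[0,0,-0.06],40],
  [[86,184,-60],[0,0,-0.06],40],
  [[86,184,-60],[0,0,-0.06],40],
  [[86,184,-60],[0,0,-0.06],40],
  [[86,184,-60],[0,0,-0.06],40],
])

```text
time_s: 1.35
ee_pos: [0.4947, 0.0478, 0.0954]
eef_rot: [3.142, 0.0, -0.276]
force: [1.1, -1.2, 0.0]
grip_width: 0.0402
```

>>> jog_arm([
  [[0,0,-40],[0,0,0],40],
  [[0,0,-75],[0,0,0],40],
  [[0,0,-85],[0,0,0],40],
  [[0,0,-91],[0,0,0],40],
  [[0,0,-91],[0,0,0],40],
])

```text
time_s: 1.77
ee_pos: [0.4944, 0.0453, 0.0051]
eef_rot: [3.141, 0.001, -0.276]
force: [-0.4, 0.2, 0.0]
grip_width: 0.0402
```

```bash
cat > look.py <<'E'
import sys
from h import *
from station import ctrl, eyes
tag=sys.argv[1]
o=ctrl.get_obs(); print(o["time_s"],o["ee_pos"].round(4),o["eef_rot"].round(3),o["force"].round(1))
ims=[]
for n in ("side","top"):
    c=eyes.camera(n); pickle.dump(c,open(f"pics/{n}{tag}.pkl","wb")); f=c["frame"][:,:,::-1]
    u,v=proj(c,[.58,.03,.03])[0].astype(int); w=90 if n=="top" else 110
    ims.append(cv2.resize(f[max(v-w,0):v+w,max(u-w,0):u+w],(400,400),interpolation=cv2.INTER_CUBIC)); print(n,u-w,v-w,400/(2*w))
cv2.imwrite(f"pics/look{tag}.png",np.hstack(ims))
E
python3 look.py 1
```

```text
1.7667 [0.4944 0.0453 0.0051] [ 3.141e+00  1.000e-03 -2.760e-01] [-0.4  0.2  0. ]
side 205 159 1.8181818181818181
top 209 153 2.2222222222222223
```

View pics/look1.png

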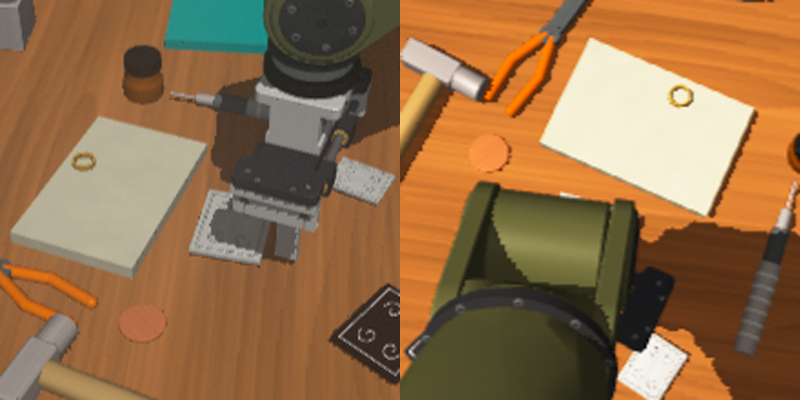

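>>> jog_arm([
  [[7,3,0],[0,0,0],40],
  [[14,1,0],[0,0,0],40],
  [[21,-1,0],[0,0,0],40],
  [[29,-3,0],[0,0,0],40],
  [[36,-5,0],[0,0,0],40],
])

```text
time_s: 2.28
ee_pos: [0.5314, 0.0404, 0.0054]
eef_rot: [-3.141, -0.0, -0.276]
force: [-2.6, 0.1, 1.8]
grip_width: 0.0401
```

>>> jog_arm([
  [[2,-0.5,0],[0,0,0],40],
  [[4,-1,0],[0,0,0],40],
  [[6,-1.6,0],[0,0,0],40],
])

```text
time_s: 2.53
ee_pos: [0.5364, 0.039, 0.005]
eef_rot: [3.141, 0.001, -0.276]
force: [-2.2, 0.6, 0.4]
grip_width: 0.0403
```

```bash
python3 look.py 2
```

```text
2.5333 [0.5364 0.039  0.005 ] [ 3.141e+00  1.000e-03 -2.760e-01] [-2.2  0.6  0.4]
side 205 159 1.8181818181818181
top 209 153 2.2222222222222223
```

View pics/look2.png

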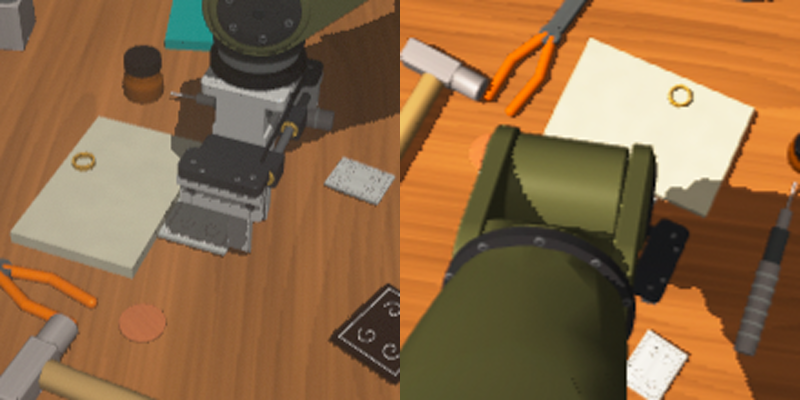

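The plate is square to the fingers and a few millimetres short of the tile.

>>> jog_arm([
  [[1.5,-0.4,0],[0,0,0],40],
  [[2.9,-0.8,0],[0,0,0],40],
  [[3.8,-1.1,0],[0,0,0],40],
])

```text
time_s: 2.88
ee_pos: [0.5398, 0.0381, 0.005]
eef_rot: [3.141, 0.001, -0.276]
force: [-8.9, 3.4, 4.3]
grip_width: 0.0396
```

>>> jog_arm([
  [[1,-0.3,0],[0,0,0],40],
  [[1,-0.3,0],[0,0,0],40],
])

```text
time_s: 3.05
ee_pos: [0.5398, 0.0381, 0.0049]
eef_rot: [3.141, 0.004, -0.276]
force: [-11.9, 2.8, 7.2]
grip_width: 0.04
```

>>> jog_arm([
  [[0.2,0,2],[0,0,0],40],
  [[0.3,-0.1,4],[0,0,0],40],
  [[0.5,-0.1,6],[0,0,0],40],
  [[0.5,-0.1,6],[0,0,0],40],
])

```text
time_s: 3.38
ee_pos: [0.5399, 0.0381, 0.0105]
eef_rot: [3.141, 0.005, -0.276]
force: [-9.4, 3.9, -0.2]
grip_width: 0.0403
```

```bash
python3 look.py 3
```

```text
3.3833 [0.5399 0.0381 0.0105] [ 3.141  0.005 -0.276] [-9.4  3.9 -0.2]
side 205 159 1.8181818181818181
top 209 153 2.2222222222222223
```

View pics/look3.png

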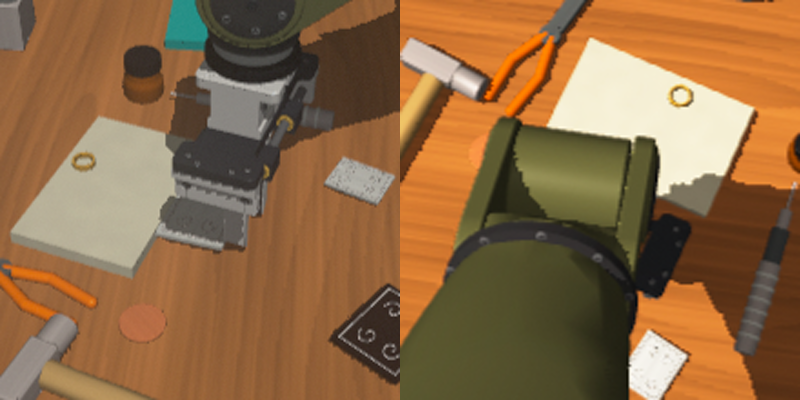

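```bash
cat > zoom.py <<'E'
import sys
from h import *
tag=sys.argv[1]; c=pickle.load(open(f"pics/side{tag}.pkl","rb"))
u,v=proj(c,[.58,.07,.02])[0].astype(int); x0,y0=u-35,v-45
im=cv2.resize(c["frame"][y0:y0+70,x0:x0+95,::-1],None,fx=8,fy=8,interpolation=cv2.INTER_NEAREST)
xt=np.array([.962,-.272]);yt=np.array([.272,.962]);F=np.array([609.3,15.])
def P(x,y,z): return [*(F+x*xt+y*yt)/1000,z/1000]
for (a,col) in ((P(-64,44,11),(0,0,255)),(P(0,44,11),(0,255,0)),(P(0,44,13),(255,0,0))):
    q=(proj(c,a)[0]-[x0,y0]+.5)*8; cv2.circle(im,tuple(int(k) for k in q),5,col,1)
print(x0,y0); cv2.imwrite(f"pics/zoom{tag}.png",im)
E
python3 zoom.py 3
```

```text
278 246
```

View pics/zoom3.png

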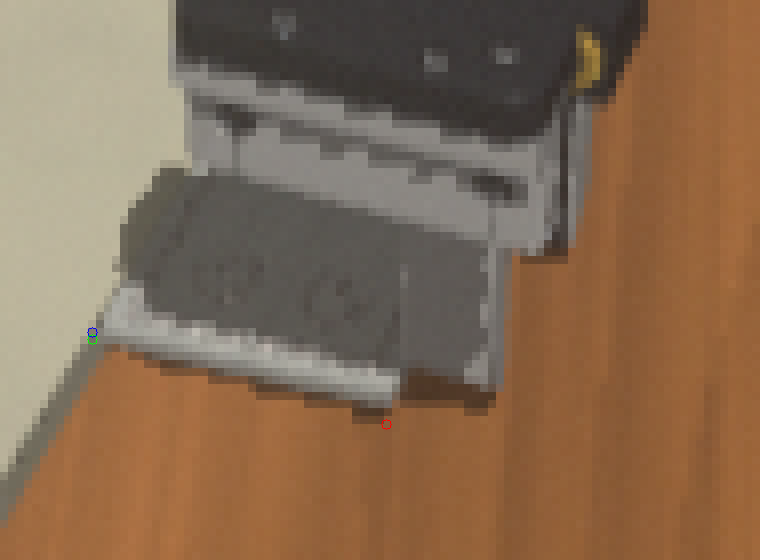

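The near edge has risen about 5–6 mm with the finger (the near corner sits about 5 px above its flat-position mark). Continuing up along the arc.

>>> jog_arm([
  [[0.3,-0.1,2],[0,0,0],40],
  [[0.7,-0.2,4],[0,0,0],40],
  [[1,-0.3,6],[0,0,0],40],
  [[1.5,-0.4,8],[0,0,0],40],
])

```text
time_s: 3.82
ee_pos: [0.5409, 0.0377, 0.0182]
eef_rot: [3.141, 0.006, -0.276]
force: [-12.6, 4.3, 0.4]
grip_width: 0.04
```

```bash
python3 look.py 4; python3 zoom.py 4
```

```text
3.8167 [0.5409 0.0377 0.0182] [ 3.141  0.006 -0.276] [-12.6   4.3   0.4]
side 205 159 1.8181818181818181
top 209 153 2.2222222222222223
278 246
```

View pics/zoom4.png

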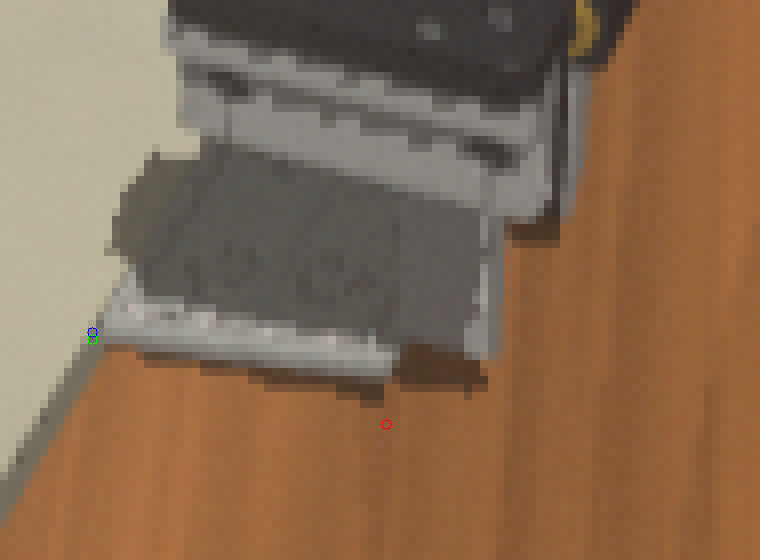

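>>> jog_arm([
  [[0.5,-0.1,2],[0,0,0],40],
  [[1,-0.3,4],[0,0,0],40],
  [[1.6,-0.5,6],[0,0,0],40],
  [[2.2,-0.6,8],[0,0,0],40],
])

```text
time_s: 4.25
ee_pos: [0.5429, 0.0372, 0.0262]
eef_rot: [3.141, 0.006, -0.276]
force: [-13.2, 5.0, 3.0]
grip_width: 0.04
```

>>> jog_arm([
  [[0.7,-0.2,2],[0,0,0],40],
  [[1.5,-0.4,4],[0,0,0],40],
  [[2.4,-0.7,6],[0,0,0],40],
  [[3.3,-0.9,8],[0,0,0],40],
])

```text
time_s: 4.58
ee_pos: [0.5461, 0.0363, 0.0344]
eef_rot: [3.141, 0.007, -0.276]
force: [-15.4, 4.8, 6.7]
grip_width: 0.0398
```

```bash
python3 look.py 5; python3 zoom.py 5
```

```text
4.5833 [0.5461 0.0363 0.0344] [ 3.141  0.007 -0.276] [-15.4   4.8   6.7]
side 205 159 1.8181818181818181
top 209 153 2.2222222222222223
278 246
```

View pics/zoom5.png

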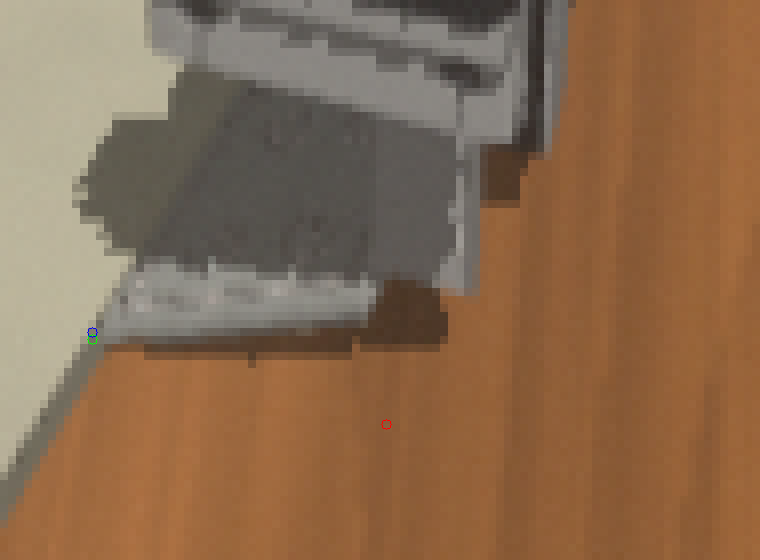

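>>> jog_arm([
  [[1,-0.3,1.5],[0,0,0],40],
  [[2,-0.6,3],[0,0,0],40],
  [[3,-0.8,4.5],[0,0,0],40],
  [[4,-1.1,6],[0,0,0],40],
])

```text
time_s: 5.02
ee_pos: [0.5517, 0.0349, 0.041]
eef_rot: [3.141, 0.003, -0.275]
force: [-6.2, 1.0, 4.1]
grip_width: 0.0401
```

```bash
python3 look.py 6; python3 zoom.py 6
```

```text
5.0167 [0.5517 0.0349 0.041 ] [ 3.141e+00  3.000e-03 -2.750e-01] [-6.2  1.   4.1]
side 205 159 1.8181818181818181
top 209 153 2.2222222222222223
278 246
```

View pics/zoom6.png

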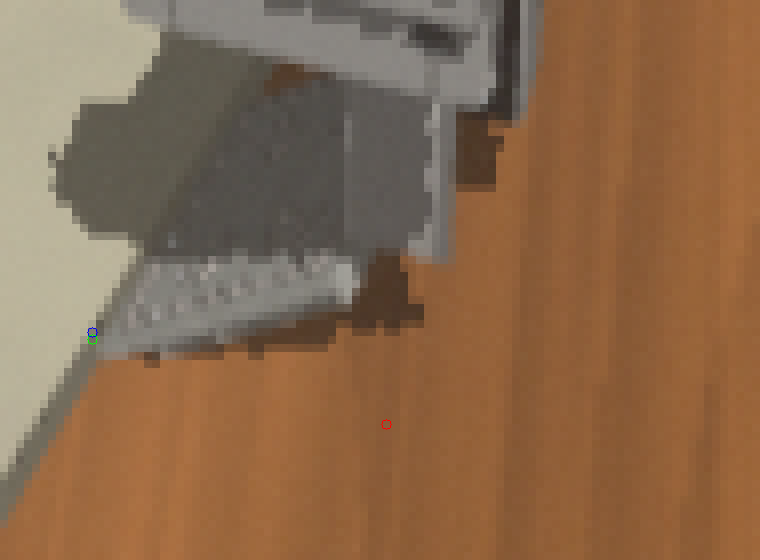

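>>> jog_arm([
  [[1,-0.3,-1],[0,0,0],40],
  [[2,-0.6,-1],[0,0,0],40],
  [[3,-0.8,-1],[0,0,0],40],
  [[4,-1.1,-1],[0,0,0],40],
])

```text
time_s: 5.45
ee_pos: [0.553, 0.0346, 0.0402]
eef_rot: [3.14, 0.01, -0.275]
force: [-35.8, 9.0, 29.3]
grip_width: 0.0401
```

```bash
python3 look.py 7; python3 zoom.py 7
```

```text
5.45 [0.553  0.0346 0.0402] [ 3.14   0.01  -0.275] [-35.8   9.   29.3]
side 205 159 1.8181818181818181
top 209 153 2.2222222222222223
278 246
```

View pics/zoom7.png

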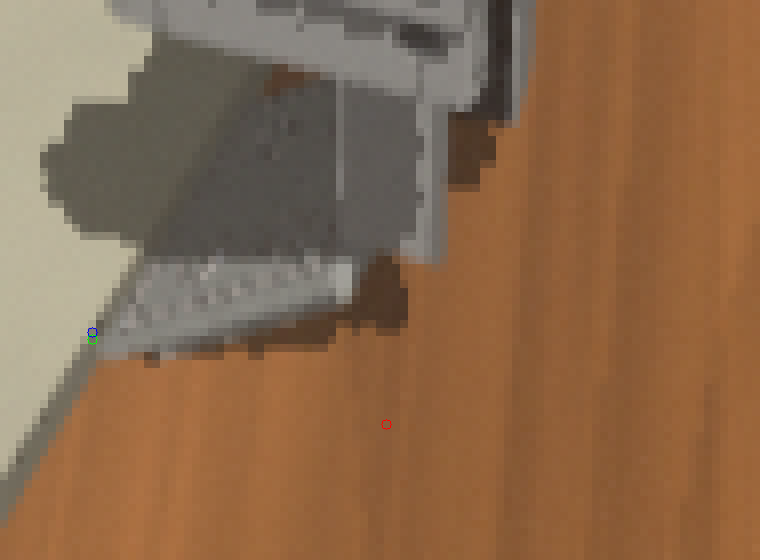

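Pure forward pushing jams (36/29 N, aimed at the pivot): finger friction is high. I back off the press and raise along the arc instead.

>>> jog_arm([
  [[-1.5,0.4,1],[0,0,0],40],
  [[-2.5,0.7,2],[0,0,0],40],
  [[-2.5,0.7,3],[0,0,0],40],
])

```text
time_s: 5.8
ee_pos: [0.5534, 0.0344, 0.0432]
eef_rot: [3.141, 0.002, -0.275]
force: [-4.7, 0.7, 2.5]
grip_width: 0.0401
```

```bash
python3 look.py 8; python3 zoom.py 8
```

```text
5.8 [0.5534 0.0344 0.0432] [ 3.141e+00  2.000e-03 -2.750e-01] [-4.7  0.7  2.5]
side 205 159 1.8181818181818181
top 209 153 2.2222222222222223
278 246
```

View pics/zoom8.png

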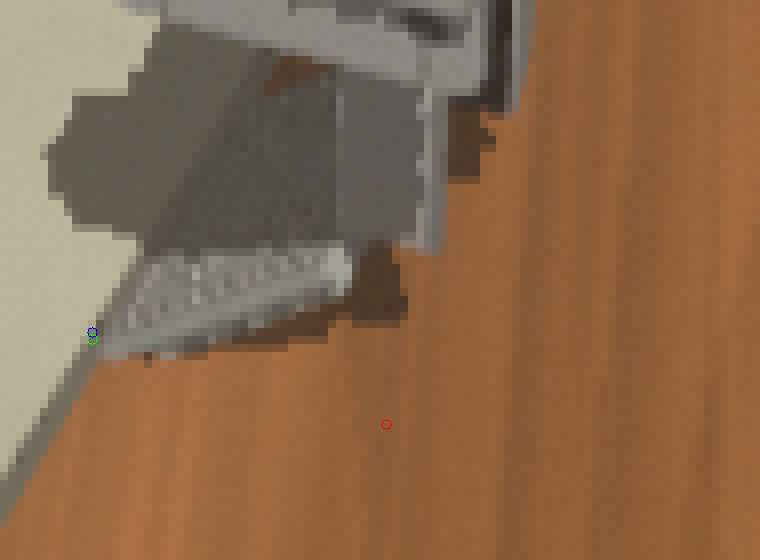

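>>> jog_arm([
  [[1.4,-0.4,1.7],[0,0,0],40],
  [[2.8,-0.8,3.4],[0,0,0],40],
  [[4.2,-1.2,5],[0,0,0],40],
  [[5.6,-1.6,6.5],[0,0,0],40],
])

```text
time_s: 6.23
ee_pos: [0.5601, 0.0325, 0.0498]
eef_rot: [-3.142, -0.001, -0.276]
force: [-1.5, 1.0, -1.2]
grip_width: 0.04
```

```bash
python3 look.py 9; python3 zoom.py 9
```

```text
6.2333 [0.5601 0.0325 0.0498] [-3.142e+00 -1.000e-03 -2.760e-01] [-1.5  1.  -1.2]
side 205 159 1.8181818181818181
top 209 153 2.2222222222222223
278 246
```

View pics/zoom9.png

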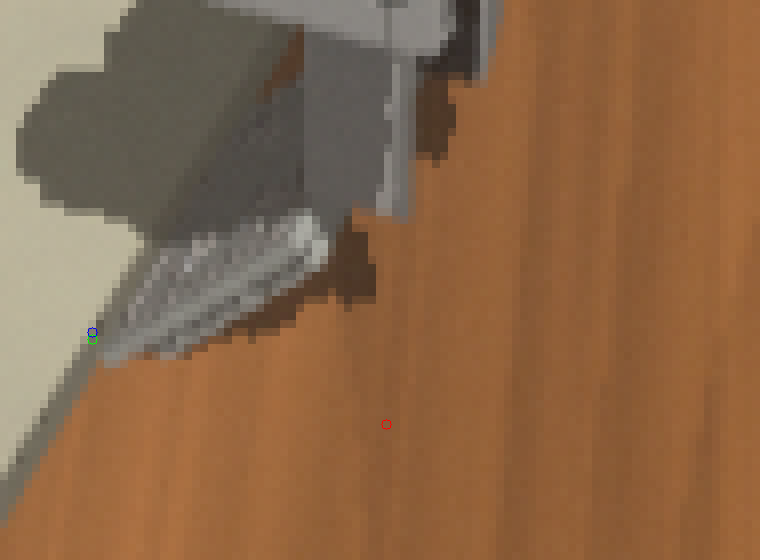

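>>> jog_arm([
  [[1.7,-0.5,1.3],[0,0,0],40],
  [[3.4,-1,2.6],[0,0,0],40],
  [[5.1,-1.5,3.8],[0,0,0],40],
  [[6.8,-2,5],[0,0,0],40],
  [[8.5,-2.4,6],[0,0,0],40],
])

```text
time_s: 6.75
ee_pos: [0.5686, 0.0301, 0.0558]
eef_rot: [-3.142, -0.0, -0.276]
force: [-1.3, -0.3, 0.8]
grip_width: 0.0396
```

```bash
python3 look.py 10; python3 zoom.py 10
```

```text
6.75 [0.5686 0.0301 0.0558] [-3.142 -0.    -0.276] [-1.3 -0.3  0.8]
side 205 159 1.8181818181818181
top 209 153 2.2222222222222223
278 246
```

View pics/zoom10.png

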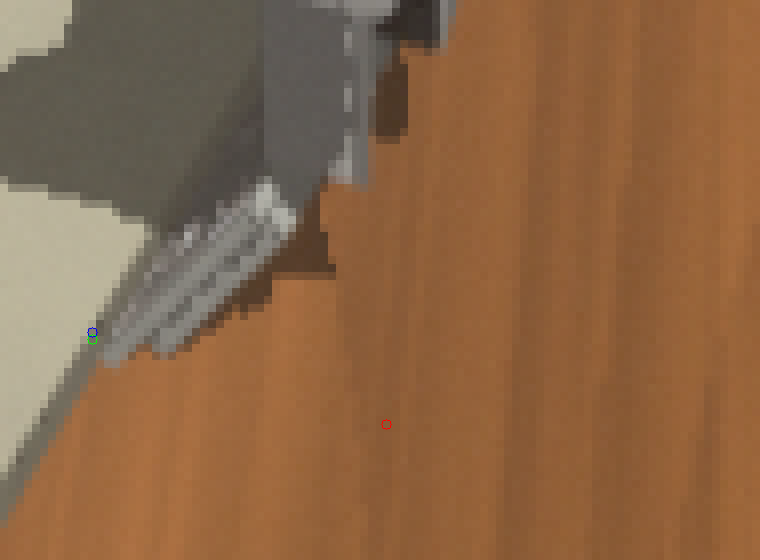

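>>> jog_arm([
  [[2,-0.5,-0.5],[0,0,0],40],
  [[4,-1.1,-1],[0,0,0],40],
  [[6,-1.7,-1.5],[0,0,0],40],
  [[8,-2.2,-2],[0,0,0],40],
])

```text
time_s: 7.18
ee_pos: [0.5767, 0.0282, 0.0572]
eef_rot: [-3.141, -0.001, -0.276]
force: [-25.1, 0.7, 55.0]
grip_width: 0.0398
```

```bash
python3 look.py 11; python3 zoom.py 11
```

```text
7.1833 [0.5767 0.0282 0.0572] [-3.141e+00 -1.000e-03 -2.760e-01] [-25.1   0.7  55. ]
side 205 159 1.8181818181818181
top 209 153 2.2222222222222223
278 246
```

View pics/zoom11.png

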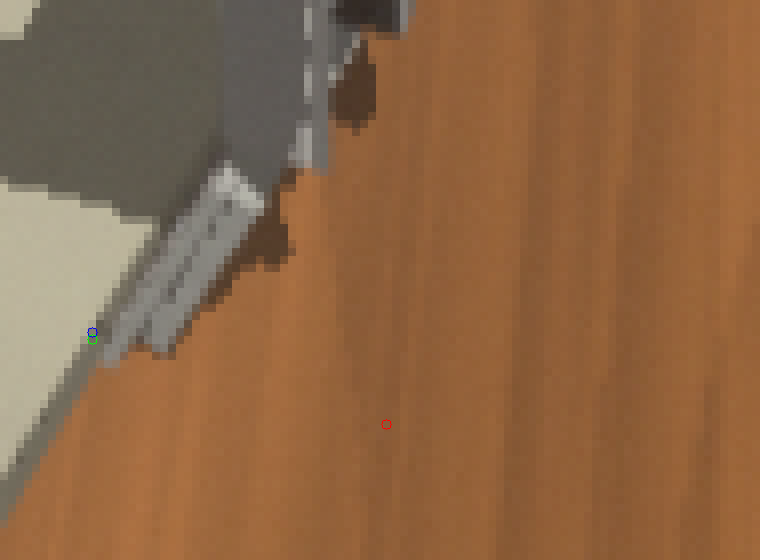

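The plate stands at roughly 68° but the tip bears down on it (55 N up on the tool). I relieve that by moving up.

>>> jog_arm([
  [[0,0,2],[0,0,0],40],
  [[0,0,3.5],[0,0,0],40],
])

```text
time_s: 7.45
ee_pos: [0.5769, 0.0279, 0.0589]
eef_rot: [-3.141, -0.002, -0.276]
force: [-3.7, 0.3, 7.1]
grip_width: 0.0397
```

>>> jog_arm([
  [[1.5,-0.4,1.2],[0,0,0],40],
  [[3,-0.8,2.2],[0,0,0],40],
  [[4.5,-1.3,3],[0,0,0],40],
  [[6,-1.7,3.6],[0,0,0],40],
])

```text
time_s: 7.78
ee_pos: [0.5828, 0.0262, 0.0614]
eef_rot: [-3.141, -0.001, -0.276]
force: [-2.5, 0.2, 7.0]
grip_width: 0.0401
```

```bash
python3 look.py 12; python3 zoom.py 12
```

```text
7.7833 [0.5828 0.0262 0.0614] [-3.141e+00 -1.000e-03 -2.760e-01] [-2.5  0.2  7. ]
side 205 159 1.8181818181818181
top 209 153 2.2222222222222223
278 246
```

View pics/zoom12.png

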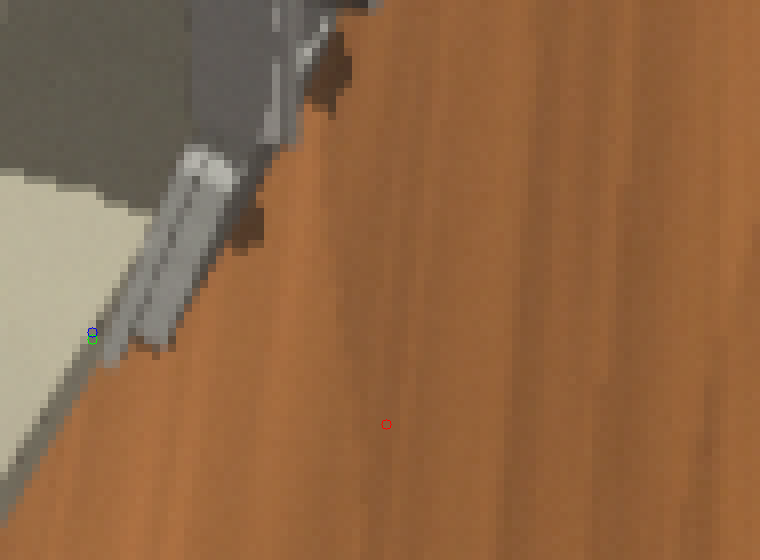

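>>> jog_arm([
  [[1.5,-0.4,0.3],[0,0,0],40],
  [[3,-0.8,0.5],[0,0,0],40],
  [[4.5,-1.3,0.7],[0,0,0],40],
  [[6,-1.7,0.7],[0,0,0],40],
])

```text
time_s: 8.22
ee_pos: [0.5892, 0.0244, 0.0627]
eef_rot: [-3.141, -0.002, -0.276]
force: [-4.0, -0.4, 12.7]
grip_width: 0.0403
```

```bash
python3 look.py 13; python3 zoom.py 13
```

```text
8.2167 [0.5892 0.0244 0.0627] [-3.141e+00 -2.000e-03 -2.760e-01] [-4.  -0.4 12.7]
side 205 159 1.8181818181818181
top 209 153 2.2222222222222223
278 246
```

View pics/zoom13.png

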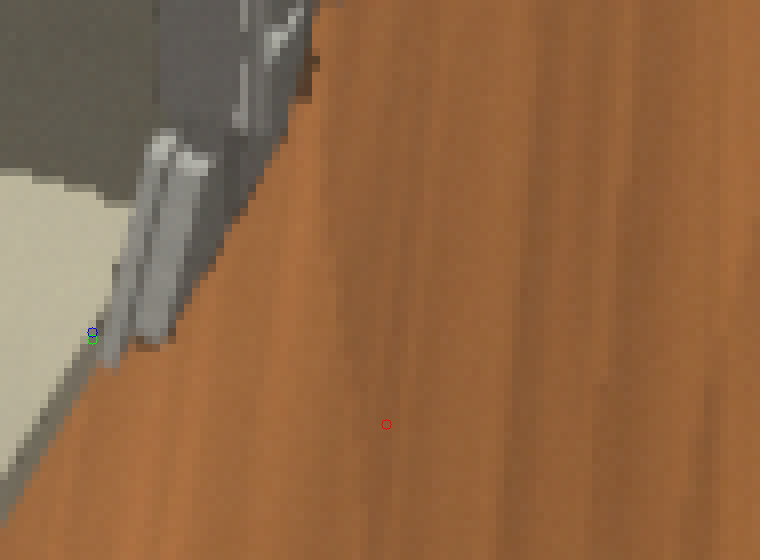

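>>> jog_arm([
  [[1.5,-0.4,0],[0,0,0],40],
  [[3,-0.8,0],[0,0,0],40],
  [[4,-1.1,0],[0,0,0],40],
])

```text
time_s: 8.57
ee_pos: [0.5937, 0.0232, 0.0632]
eef_rot: [-3.141, -0.004, -0.276]
force: [-2.8, -0.8, 14.7]
grip_width: 0.0402
```

```bash
python3 look.py 14; python3 zoom.py 14
```

```text
8.5667 [0.5937 0.0232 0.0632] [-3.141 -0.004 -0.276] [-2.8 -0.8 14.7]
side 205 159 1.8181818181818181
top 209 153 2.2222222222222223
278 246
```

View pics/zoom14.png

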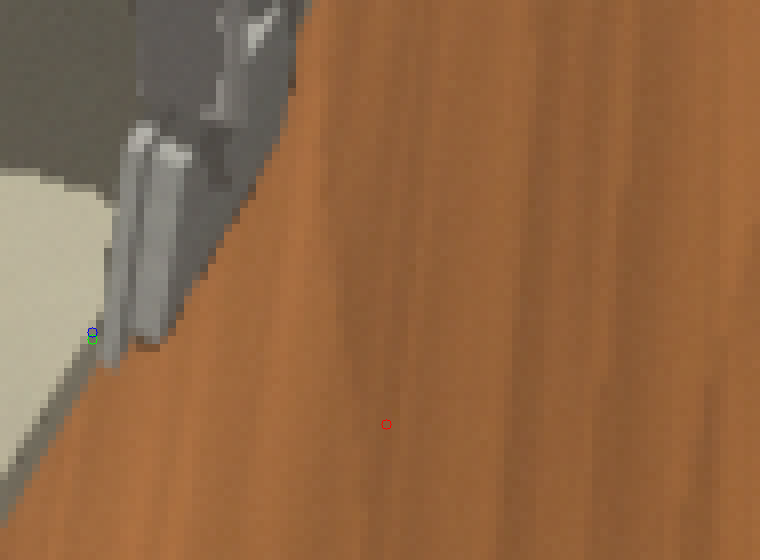

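The plate is at about 86°, and the tip seems to sit on the upper edge of the rim, carrying it by friction (15 N down). I go on in small steps.

>>> jog_arm([
  [[1.5,-0.4,0],[0,0,0],40],
  [[3,-0.8,0],[0,0,0],40],
  [[4,-1.1,0],[0,0,0],40],
])

```text
time_s: 8.92
ee_pos: [0.5979, 0.022, 0.0634]
eef_rot: [-3.141, -0.004, -0.276]
force: [-0.4, -2.2, 15.5]
grip_width: 0.0397
```

```bash
python3 look.py 15; python3 zoom.py 15
```

```text
8.9167 [0.5979 0.022  0.0634] [-3.141 -0.004 -0.276] [-0.4 -2.2 15.5]
side 205 159 1.8181818181818181
top 209 153 2.2222222222222223
278 246
```

View pics/zoom15.png

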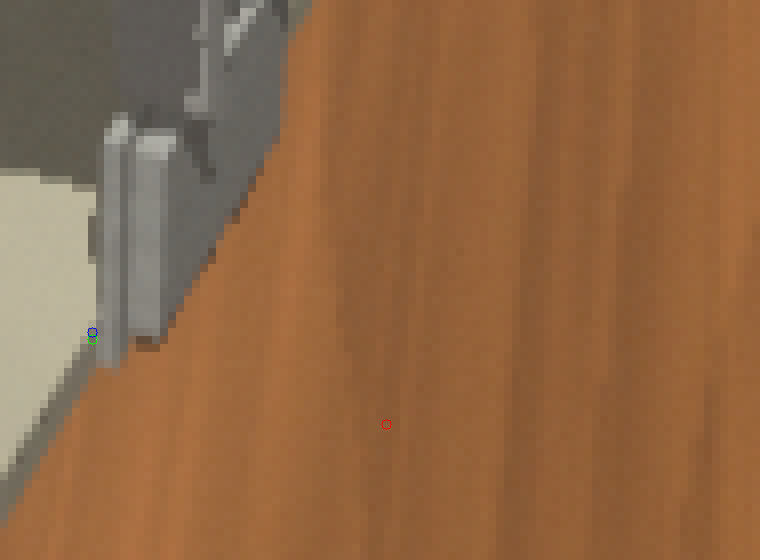

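>>> jog_arm([
  [[1.5,-0.4,0],[0,0,0],40],
  [[3,-0.8,0],[0,0,0],40],
  [[4.5,-1.3,0],[0,0,0],40],
])

```text
time_s: 9.27
ee_pos: [0.6023, 0.0207, 0.0635]
eef_rot: [-3.141, -0.004, -0.276]
force: [-1.8, -0.9, 15.4]
grip_width: 0.0398
```

```bash
python3 look.py 16; python3 zoom.py 16
```

```text
9.2667 [0.6023 0.0207 0.0635] [-3.141 -0.004 -0.276] [-1.8 -0.9 15.4]
side 205 159 1.8181818181818181
top 209 153 2.2222222222222223
278 246
```

View pics/zoom16.png

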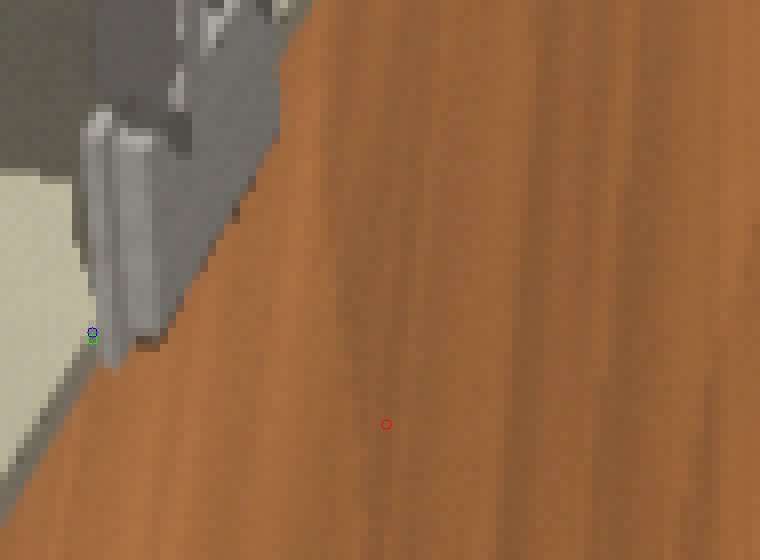

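>>> jog_arm([
  [[1.5,-0.4,0],[0,0,0],40],
  [[3,-0.8,0],[0,0,0],40],
  [[5,-1.4,0],[0,0,0],40],
])

```text
time_s: 9.62
ee_pos: [0.6073, 0.0194, 0.0633]
eef_rot: [-3.141, -0.004, -0.276]
force: [-0.2, -1.2, 12.5]
grip_width: 0.0402
```

```bash
python3 look.py 17; python3 zoom.py 17
```

```text
9.6167 [0.6073 0.0194 0.0633] [-3.141 -0.004 -0.276] [-0.2 -1.2 12.5]
side 205 159 1.8181818181818181
top 209 153 2.2222222222222223
278 246
```

View pics/zoom17.png

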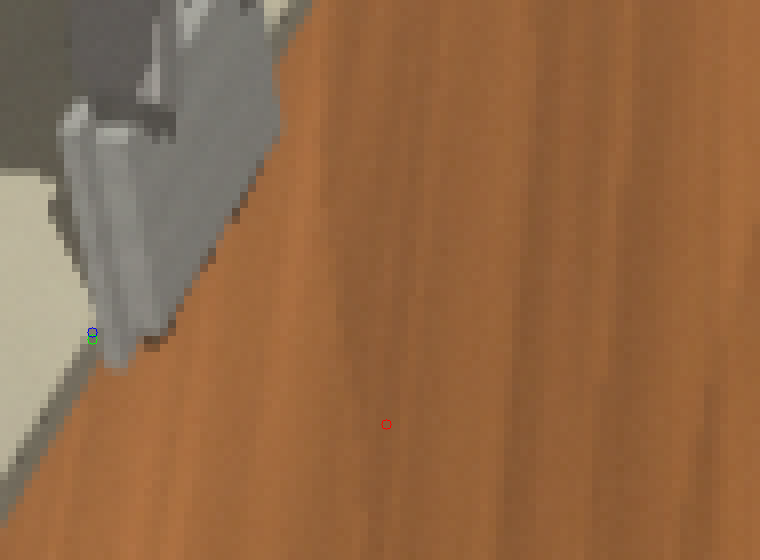

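>>> jog_arm([
  [[1.5,-0.4,0],[0,0,0],40],
  [[3,-0.8,-0.2],[0,0,0],40],
  [[5,-1.4,-0.5],[0,0,0],40],
])

```text
time_s: 9.97
ee_pos: [0.6122, 0.018, 0.0625]
eef_rot: [-3.141, -0.004, -0.276]
force: [1.4, -1.2, 9.6]
grip_width: 0.0395
```

```bash
python3 look.py 18; python3 zoom.py 18
```

```text
9.9667 [0.6122 0.018  0.0625] [-3.141 -0.004 -0.276] [ 1.4 -1.2  9.6]
side 205 159 1.8181818181818181
top 209 153 2.2222222222222223
278 246
```

View pics/zoom18.png

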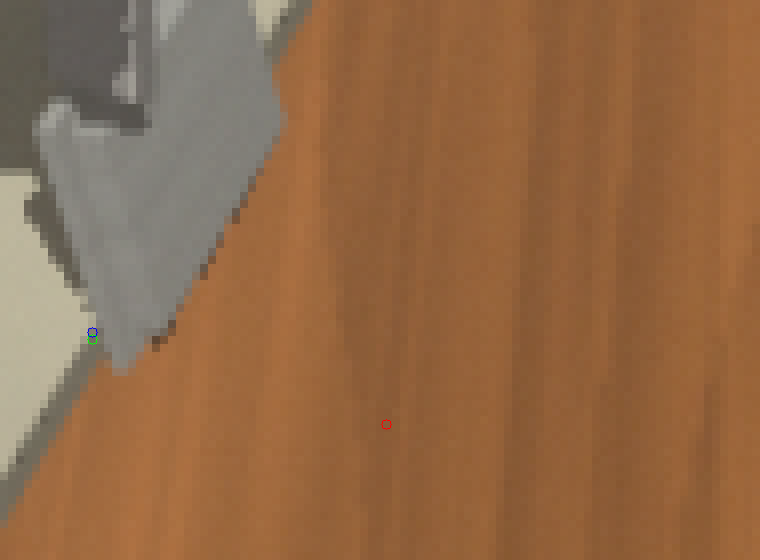

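>>> jog_arm([
  [[1.5,-0.4,-0.3],[0,0,0],40],
  [[3.5,-1,-0.8],[0,0,0],40],
  [[6,-1.7,-1.5],[0,0,0],40],
])

```text
time_s: 10.32
ee_pos: [0.6181, 0.0164, 0.0606]
eef_rot: [-3.141, -0.003, -0.276]
force: [0.8, 0.2, 4.8]
grip_width: 0.0399
```

```bash
python3 look.py 19; python3 zoom.py 19
```

```text
10.3167 [0.6181 0.0164 0.0606] [-3.141e+00 -3.000e-03 -2.760e-01] [0.8 0.2 4.8]
side 205 159 1.8181818181818181
top 209 153 2.2222222222222223
278 246
```

View pics/zoom19.png

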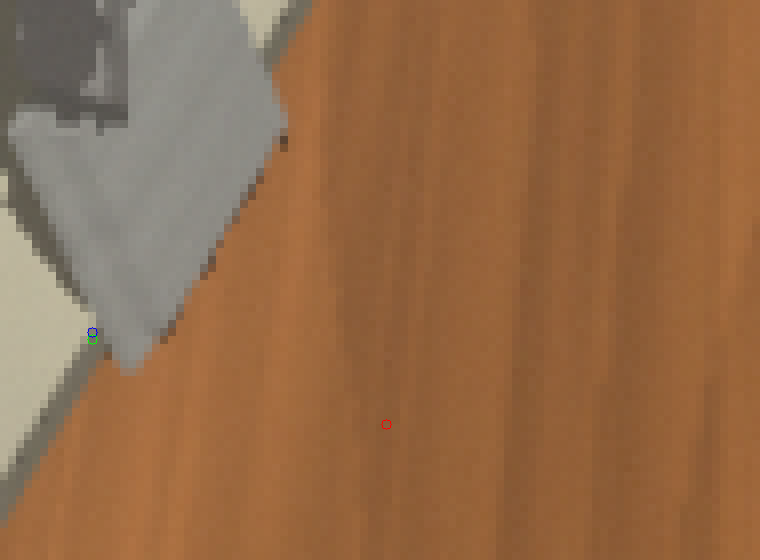

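>>> jog_arm([
  [[2,-0.5,-0.5],[0,0,0],40],
  [[4,-1.1,-1.2],[0,0,0],40],
  [[6,-1.7,-2],[0,0,0],40],
  [[8,-2.2,-3],[0,0,0],40],
])

```text
time_s: 10.75
ee_pos: [0.6251, 0.0143, 0.0564]
eef_rot: [-3.142, -0.0, -0.276]
force: [0.6, 0.2, 2.2]
grip_width: 0.0401
```

```bash
python3 look.py 20; python3 zoom.py 20
```

```text
10.75 [0.6251 0.0143 0.0564] [-3.142 -0.    -0.276] [0.6 0.2 2.2]
side 205 159 1.8181818181818181
top 209 153 2.2222222222222223
278 246
```

View pics/look20.png

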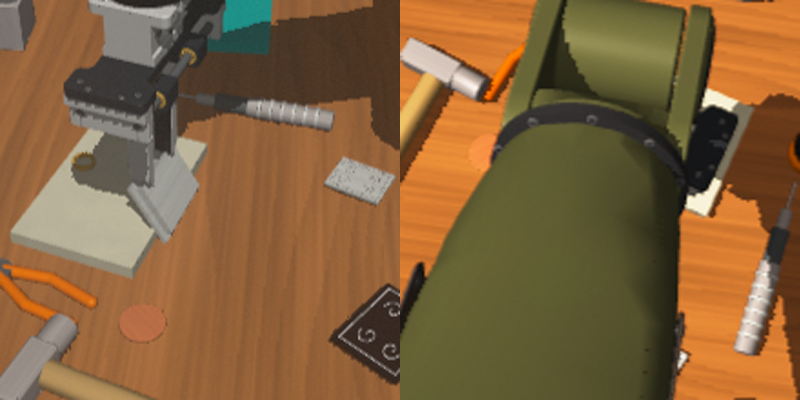

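>>> jog_arm([
  [[2,-0.5,-1],[0,0,0],40],
  [[4,-1.1,-2.5],[0,0,0],40],
  [[6,-1.7,-4],[0,0,0],40],
  [[8,-2.2,-5.5],[0,0,0],40],
])

```text
time_s: 11.18
ee_pos: [0.6329, 0.0121, 0.0506]
eef_rot: [3.142, 0.0, -0.276]
force: [-0.4, -0.7, 0.4]
grip_width: 0.0403
```

```bash
python3 look.py 21; python3 zoom.py 21
```

```text
11.1833 [0.6329 0.0121 0.0506] [ 3.142  0.    -0.276] [-0.4 -0.7  0.4]
side 205 159 1.8181818181818181
top 209 153 2.2222222222222223
278 246
```

View pics/look21.png

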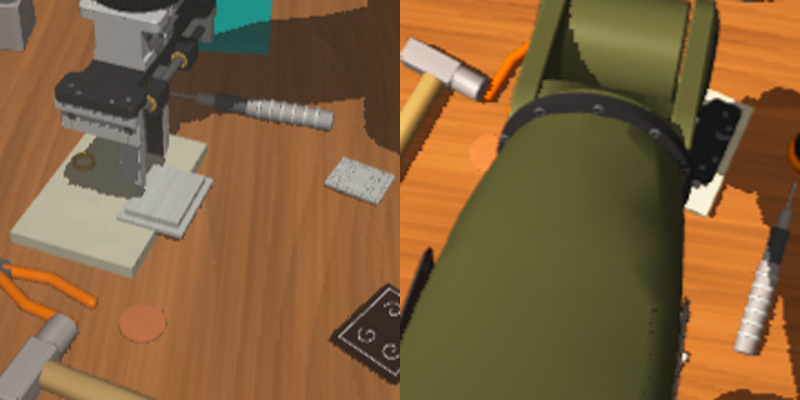

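The plate has gone over with its back up, but it seems to overhang a lot. I raise the fingers and move clear to look.

>>> jog_arm([
  [[0,0,20],[0,0,0],40],
  [[0,0,40],[0,0,0],40],
  [[-20,0,75],[0,0,0],40],
  [[-55,0,100],[0,0,0],40],
  [[-96,0,110],[0,0,0],40],
])

```text
time_s: 11.7
ee_pos: [0.539, 0.0121, 0.1633]
eef_rot: [-3.141, -0.004, -0.276]
force: [0.6, -0.1, 1.0]
grip_width: 0.0402
```

>>> jog_arm([
  [[-40,0,0],[0,0,0],40],
  [[-80,0,0],[0,0,0],40],
  [[-120,0,0],[0,0,0],40],
  [[-160,0,0],[0,0,0],40],
])

```text
time_s: 12.03
ee_pos: [0.3765, 0.0122, 0.1602]
eef_rot: [-3.142, -0.0, -0.276]
force: [0.1, 0.1, 1.5]
grip_width: 0.04
```

```bash
python3 look.py 22; python3 zoom.py 22
```

```text
12.0333 [0.3765 0.0122 0.1602] [-3.142 -0.    -0.276] [0.1 0.1 1.5]
side 205 159 1.8181818181818181
top 209 153 2.2222222222222223
278 246
```

View pics/look22.png

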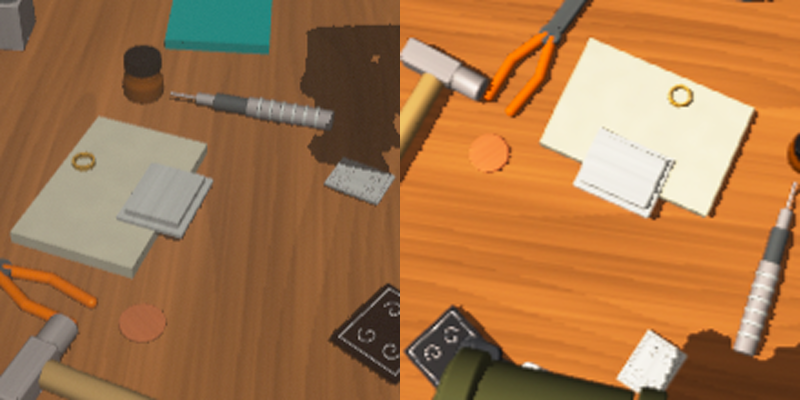

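View pics/zoom22.png

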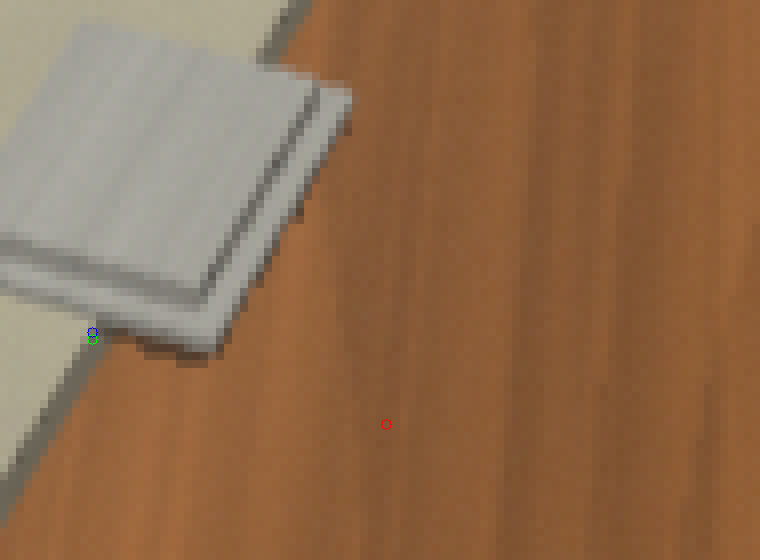

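```bash
python3 - <<'E'
from h import *
c=pickle.load(open("pics/side22.pkl","rb")); t=pickle.load(open("pics/top22.pkl","rb"))
xt=np.array([.962,-.272]);yt=np.array([.272,.962]);F=np.array([609.3,15.])
for nm,cc,p,z in(("nearL",c,(278+218/8,246+330/8),.017),("nearR",c,(278+350/8,246+92/8),.017)):
    w=onz(cc,p,z)[0]*1000-F; print(nm,w@xt,w@yt)
im=t["frame"][190:260,250:345,::-1]; cv2.imwrite("pics/tz22.png",cv2.resize(im,None,fx=8,fy=8,interpolation=cv2.INTER_NEAREST))
E
```

```text
nearL -26.12621146403352 38.17981565602156
nearR -25.509365803835863 -38.65661246157816
```

View pics/tz22.png

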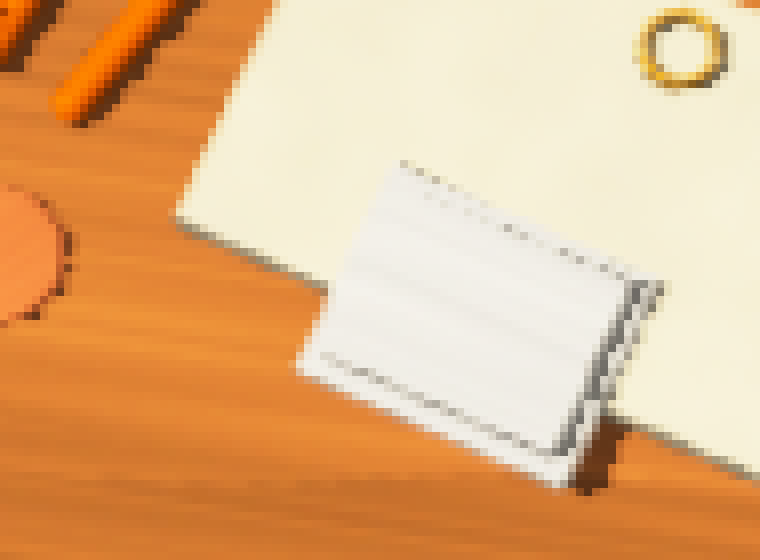

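The plate is flat, back up and square, but overhangs by 26 mm, so the raised back hangs out too. I push it about 23 mm further on by its near rim.

>>> jog_arm([
  [[40,5,0],[0,0,0],40],
  [[80,10,-20],[0,0,0],40],
  [[120,14,-40],[0,0,0],40],
  [[160,17,-60],[0,0,0],40],
  [[175,19,-75],[0,0,0],40],
])

```text
time_s: 12.55
ee_pos: [0.5568, 0.0314, 0.0842]
eef_rot: [-3.141, -0.001, -0.276]
force: [-0.4, -0.3, 0.4]
grip_width: 0.0401
```

>>> jog_arm([
  [[0,0,-35],[0,0,0],40],
  [[0,0,-60],[0,0,0],40],
  [[0,0,-71],[0,0,0],40],
  [[0,0,-71],[0,0,0],40],
])

```text
time_s: 12.88
ee_pos: [0.5525, 0.0312, 0.0121]
eef_rot: [3.141, 0.004, -0.276]
force: [-0.5, -0.0, -0.8]
grip_width: 0.0397
```

>>> jog_arm([
  [[5,-1.4,1.7],[0,0,0],40],
  [[12,-3.3,1.7],[0,0,0],40],
  [[19,-5.2,1.7],[0,0,0],40],
  [[25,-6.8,1.7],[0,0,0],40],
  [[29,-8,1.7],[0,0,0],40],
])

```text
time_s: 13.3
ee_pos: [0.5838, 0.0229, 0.0171]
eef_rot: [-3.141, -0.001, -0.276]
force: [-3.2, 1.2, 1.5]
grip_width: 0.04
```

>>> jog_arm([
  [[4,-1.1,0],[0,0,0],40],
  [[8,-2.2,0],[0,0,0],40],
  [[12,-3.3,0],[0,0,0],40],
  [[14,-4,0],[0,0,0],40],
])

```text
time_s: 13.63
ee_pos: [0.5969, 0.0193, 0.017]
eef_rot: [-3.141, 0.0, -0.276]
force: [-6.6, 1.5, 13.2]
grip_width: 0.0402
```

```bash
python3 look.py 23; python3 zoom.py 23
```

```text
13.6333 [0.5969 0.0193 0.017 ] [-3.141  0.    -0.276] [-6.6  1.5 13.2]
side 205 159 1.8181818181818181
top 209 153 2.2222222222222223
278 246
```

View pics/zoom23.png

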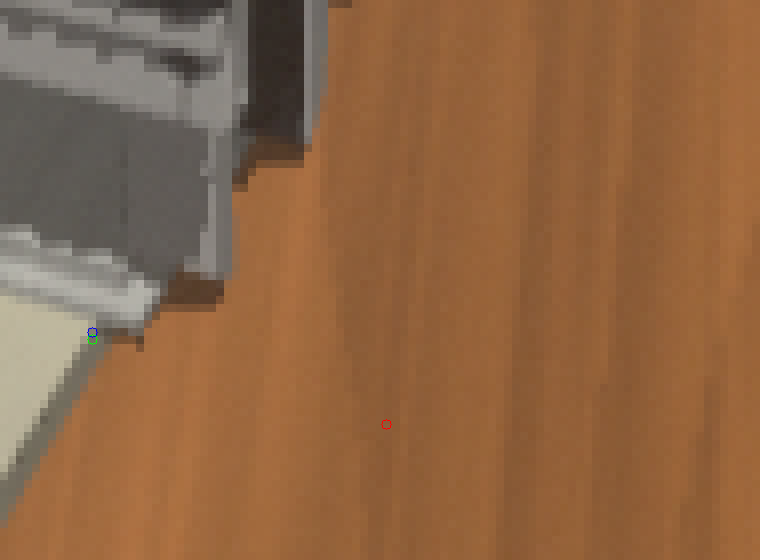

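The tip has ridden onto the rim and now pushes on the side wall of the raised back, which works; about 12 mm still overhangs. I ease up 1.5 mm and push on.

>>> jog_arm([
  [[0,0,1.5],[0,0,0],40],
  [[2.5,-0.7,1.5],[0,0,0],40],
  [[5,-1.4,1.5],[0,0,0],40],
  [[7.5,-2.1,1.5],[0,0,0],40],
  [[9,-2.5,1.5],[0,0,0],40],
])

```text
time_s: 14.15
ee_pos: [0.6058, 0.0165, 0.0175]
eef_rot: [3.142, 0.0, -0.276]
force: [-2.1, 0.4, 2.2]
grip_width: 0.0395
```

```bash
python3 look.py 24; python3 zoom.py 24
```

```text
14.15 [0.6058 0.0165 0.0175] [ 3.142  0.    -0.276] [-2.1  0.4  2.2]
side 205 159 1.8181818181818181
top 209 153 2.2222222222222223
278 246
```

View pics/zoom24.png

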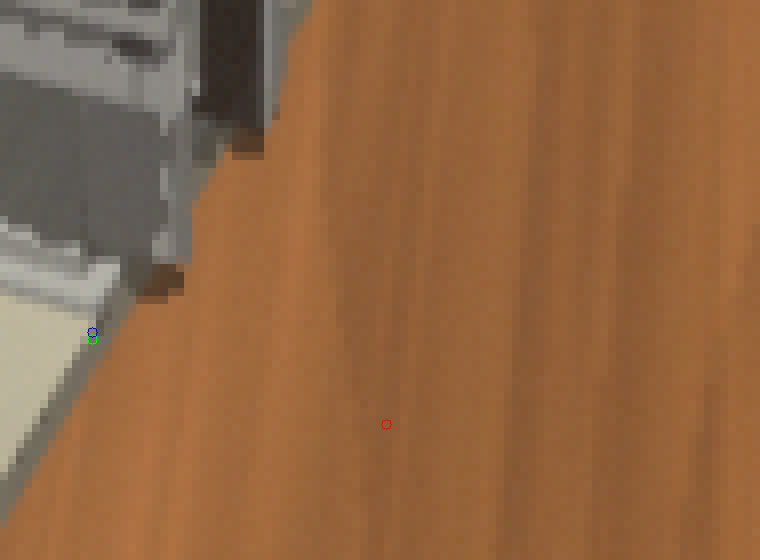

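Overhang is now about 2–3 mm. I back off and clear the view.

>>> jog_arm([
  [[-1,0.3,3],[0,0,0],40],
  [[-2,0.6,20],[0,0,0],40],
  [[-10,3,50],[0,0,0],40],
  [[-40,5,85],[0,0,0],40],
  [[-75,5,110],[0,0,0],40],
])

```text
time_s: 14.67
ee_pos: [0.5352, 0.0217, 0.126]
eef_rot: [-3.141, -0.002, -0.276]
force: [0.5, -0.0, 0.9]
grip_width: 0.04
```

>>> jog_arm([
  [[-40,0,20],[0,0,0],40],
  [[-80,0,40],[0,0,0],40],
  [[-120,0,50],[0,0,0],40],
  [[-150,0,50],[0,0,0],40],
  [[-150,0,50],[0,0,0],40],
])

```text
time_s: 15.08
ee_pos: [0.381, 0.0218, 0.1751]
eef_rot: [-3.141, -0.001, -0.275]
force: [-0.2, 0.2, -0.6]
grip_width: 0.04
```

```bash
python3 look.py 25; python3 zoom.py 25; python3 - <<'E'
from h import *
for n in ("side","top"):
    a=pickle.load(open(f"pics/{n}0.pkl","rb"))["frame"].astype(int); b=pickle.load(open(f"pics/{n}25.pkl","rb"))["frame"].astype(int)
    for nm,P in dict(ring=(.6975,-.031,.003),disc=(.616,.1487,.004),jar=(.664,-.164,.05),hand=(.55,-.14,.015),pliers=(.68,.12,.006),small=(.433,-.041,.006)).items():
        u,v=proj(pickle.load(open(f"pics/{n}0.pkl","rb")),P)[0].astype(int); print(n,nm,abs(a-b)[v-10:v+10,u-10:u+10].mean().round(2))
E
```

```text
15.0833 [0.381  0.0218 0.1751] [-3.141e+00 -1.000e-03 -2.750e-01] [-0.2  0.2 -0.6]
side 205 159 1.8181818181818181
top 209 153 2.2222222222222223
278 246
side ring 1.0
side disc 1.2
side jar 1.48
side hand 1.34
side pliers 1.33
side small 19.69
top ring 0.2
top disc 0.33
top jar 0.43
top hand 0.42
top pliers 0.38
top small 77.96
```

View pics/look25.png

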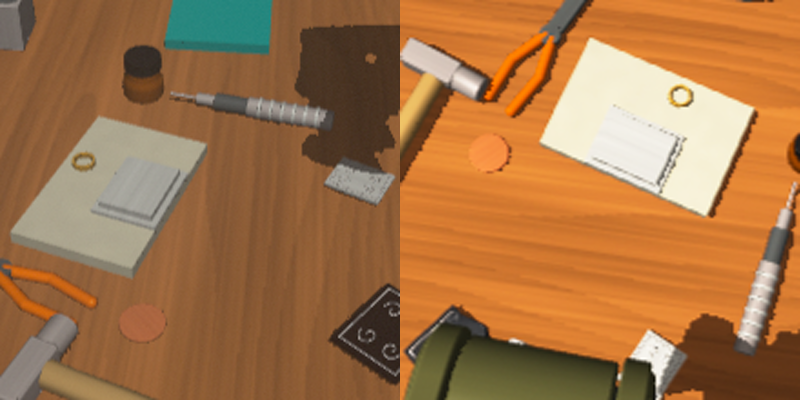

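View pics/zoom25.png

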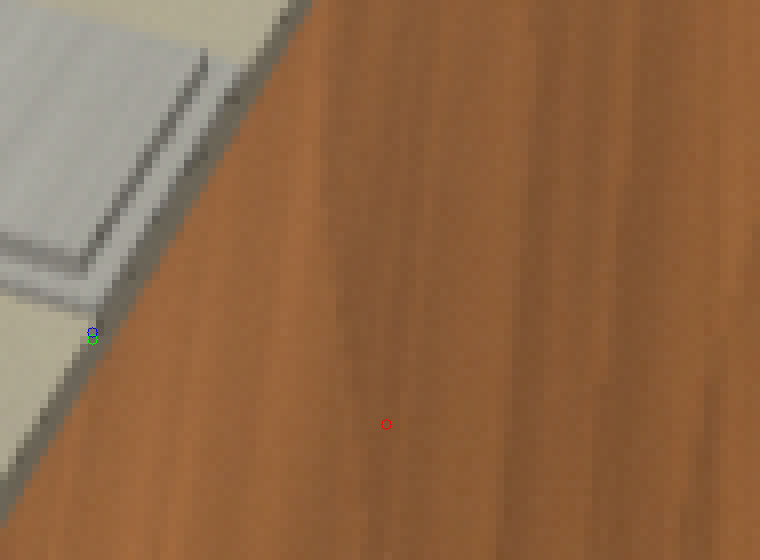

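The plate lies back up and flat on the tile, its near rim flush with the front edge. The ring, disc, jar, handpiece and pliers are unchanged. The large differences at the small white plate come from the arm and its shadow.

```bash
python3 -c "
from station import ctrl
print(ctrl.hand_in())"
```

```text
the job is handed in; nothing more can be done
None
```

The plate is turned over: it lies flat on the tile, decorated face down and back up, with its near rim about level with the tile's front edge. I handed the job in at about 15 s of the 58 s.

- **How it went:** I used only the fingertips. They pushed the plate square against the tile, raised its near side by friction, and carried it past vertical. It then fell over onto the tile. It landed overhanging by 26 mm, so I pushed it further on until that was gone.
- **Last checks:** The side and top views show the plate flat and square on the tile, and the arm stood clear with no force on the tool. Before and after images show the ring, disc, jar, handpiece and pliers unchanged. The hammer I only looked at; it seems unmoved.
- **What did not go to plan:**
  - On the way up the plate jammed twice. At the second jam I read about 60 N at the wrist, with the fingertips bearing down on the plate, and I eased off each time.
  - Near vertical the fingertips sat on the rim's upper edge rather than below it.
  - In the final push they rode up onto the rim and pushed on the side of the raised back.
- **Check that disagreed:** The image comparison flagged a difference at the small white look-alike. I put this down to the arm and its shadow covering it; the fingers were never near it.

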